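# Lift a specimen vial with the tongs

### The job

The outside of the short stoppered vial on the raised stand must not be handled: pick up the tongs from their rest, close the tongs' jaws on the short vial and lift it, upright, at least 10 cm clear of the stand. Touch the vial with nothing but the tongs and leave the tall vial, the jar and the timer where they are. Finish while still holding: the gripper squeezing the tongs, the tongs holding the vial in the air, still.

Things in the scene. Friction and masses are not known exactly. Their poses are not given: they have to be found in the camera images.
- tongs_grip (a point): Grip point: midway between the sleeves of the open tongs and half-way up them, 75 mm ahead of the pivot, near the centre of mass; axes as tongs. Open, the tongs measure 60 mm over the sleeves here. Squeezed evenly from both sides, the jaws stay on the middle line and close about twice as far as the sleeves.
- tongs_jaws (a point): Middle of the open jaws, half-way up, 78 mm ahead of tongs_grip (same axes); as the tongs close on the vial its middle comes to about 75 mm. The tongs end 19 mm beyond. Jaws: shallow V faces 20 mm tall that draw a round thing to their middle. Open gap 69 mm at the middle of the V, 50 mm at its back edge; outer width 75 mm.
- tongs_leg (a joint): Closing angle of the left leg, rad: 0 open (held by a spring), grows when squeezed, at most 0.36; 0.20 to 0.27 with the jaws on the vial, then 40 to 43 mm over the sleeves. The spring pushes on each sleeve with about 6 N near open, so the tongs can be carried squeezed by 5 to 8 mm, jaws still open, and with about 10 N when closed on the vial; 30 to 40 N of grip holds it well.
- tongs: Loose sprung tongs (90 g) lying flat on their rest: two steel strip legs 16 mm tall, joined at the back by a pivot pin 16 mm across, each with a black rubber sleeve (50 mm long, 20 mm tall) half-way along. Origin on the pivot axis at the strips' lower edge. x runs from pivot to jaws, y across (the way to squeeze), z up. The frame is fixed to the right-hand (-y) leg.
- rest: Fixed white rest of the tongs: base 160 x 130 x 4 mm, with two cross bars along y, 12 mm wide and 22 mm high, centred 55 mm before and behind its middle. Origin: centre of its underside. The sleeves of the tongs hang free between the bars.
- stand: Fixed raised stand with a flat grey top, 150 mm (x) by 210 mm (y), on four thin legs; its top is 50 mm above the bench. Origin: centre of its footprint on the bench. The two vials stand on it, about 100 mm apart, side by side along its y axis, either way round.
- vial_center (a point): Centre (half-way up) of the SHORT stoppered vial, the one to lift: amber glass cylinder 26 mm across, 55 mm tall in all, with a 29 mm metal collar from 43 to 47 mm and a rubber stopper above; about 40 g. Stands upright on the stand. z up.
- tall_vial_center (a point): Centre (half-way up) of the tall vial, same kind, 26 mm across (collar 29 mm) but 88 mm tall; leave it standing.
- jar_center (a point): Centre (half-way up) of a closed specimen jar, 60 mm across, 70 mm tall, standing on the bench; leave it.
- timer_center (a point): Centre of a small black timer, 45 x 60 x 20 mm, lying on the bench; leave it.
There are look-alikes about, which are no part of the job. Of the things that look like the tongs, the largest one is meant.

How it is judged:
By the outcome, as a careful person would: the job done as asked, in the order asked, and still so for the second after the job is handed in, while the arm keeps its last pose, push and grip.
It also fails if it takes over 42 s, if anything falls off the work surface, if the arm or the gripper's body presses on something with over 40 N, if the wrist force passes 120 N, or if a joint passes its speed limit or range.

### The arm

A 6-joint arm with a two-finger parallel gripper is mounted at the origin on the work surface. World frame = base frame: x ahead of the robot, y to its left, z up, the work surface at z = 0. Lengths are in m, angles in degrees, forces in N, time in s.
With the tool pointing down it reaches from about 0.3 to 0.875 m from the base axis. Payload 4.2 kg.
Tool frame: the origin (TCP) lies midway between the tips of the shut fingers; the grasp point (between the pads) lies 19 mm behind it; z points along the fingers, y is the direction in which the jaws open and shut (so a half turn about z gives the same grasp; the last joint's range is limited). The gripper opens to 85 mm and grips with 20 to 120 N. Pads are 22 mm wide; open, the fingers measure 114 mm over their backs; the gripper's body (76 mm by 85 mm) begins 54 mm behind the grasp point. The pads swing forward as they close: fully open they stand 13 mm farther back than shut.
Start: joints at [72.766, 18.312, 89.639, -0, 72.044, -1.146], TCP at [0.159, 0.552, 0.231] pointing down, gripper open.
Joint ranges: [-177.97, 177.97], [-48.28, 115.42], [12.27, 149.76], [-77.06, 257.06], [2.81, 150.46], [-146.56, 146.56]. Speed limits (degrees/s): [147.25, 147.25, 180, 180, 180, 180].

### API

Orientations are given as [roll, pitch, yaw] about the fixed x, y, z axes, in that order (R = Rz(yaw) Ry(pitch) Rx(roll)).
In Python, from bench import arm gives the robot as it stands.
- The arm moves only by the tool apply_moves, never from a script. Its argument "series" is a list that holds one entry, the list of rows, each a list of 5 numbers: the shift along the tool's x, y, z in m, then the turn about the tool's z in rad, then the gripper's target within -1 to 1 (fully open at 1, half-way at 0, shut at -1). A call has 1 to 12 rows; each row shifts and turns the commanded pose from where the row before left it, along the tool's axes as they then stand; what a row does not reach is not made up. A row lasts 1/10 s, in which the tool goes at most 50 mm and 8.59 degrees, less where a joint would pass 70% of its speed; a pose out of reach is approached as far as the arm can. A call is refused whole if a number of a shift passes 0.05 or a number of a turn 0.15, either way. A call with a gripper value outside its range is refused whole. The fingers move at their own pace and stop on an object; "squeeze" is the grip in N (left out, the last holds). Time passes only in rows, so rows that do not move let the fingers close. It gives the time, the measured TCP pose, the force and the opening at its end, in the units of the state.
- arm.state(): the state, without advancing time (a new reading comes with each control period).
- arm.grab_frame(name): name is "scene" or "side" or "wrist"; returns a dict with "frame" (400x640x3 uint8, blue, green, red), "fx", "fy", "cx", "cy" (pixels), "R" (3x3) and "t" (3): a world point X has camera coordinates R X + t. Camera axes: x right, y down, z forward; pixel columns grow to the right and rows downward; lengths in m; the calibration is good to about 2 mm. The wrist camera is an equidistant fisheye: a pixel r from the principal point sees the ray r / f radians off the axis. A picture is of the moment at which its call begins. There is no depth.
- arm.finish_job(): hands the job in, once; it reports no verdict.
The state is a dict: "clock": time; "joint_positions": joint angles; "joint_velocities": joint speeds; "joint_torque": joint torques, N m; "ee_pos": TCP position; "orientation": TCP orientation; "force": force on the tool from outside, world axes, zero at the start; "torque": the same for the moment, N m; "grip_width": finger opening in m.
Only numpy, scipy, OpenCV 4.12 (cv2) and the standard library are available. Lean on these libraries where they do the work, as an engineer would, in place of code of your own. Each camera call takes 0.05 s, during which the arm holds its last target.

## Working session

There is one attempt and no reset: what is moved stays moved. The work goes in short steps, Python scripts to look and compute and a tool call to move; the robot and the scene stay as the last step left them, time stands still between calls to the robot, and variables do not carry over. Pictures are saved under pics/ and viewed, and the job is handed in when it is done.

Besides the shell and the picture viewer there is one more tool, called after ">>>" in YAML: its name, and indented under it one key for each argument. apply_moves: Moves the arm, as the interface text tells. Its arguments: {"type":"object","properties":{"series":{"type":"array","items":{"type":"array","items":{"type":"array","items":{"type":"number"}}}},"squeeze":{"type":"number"}},"required":["series"]}

```bash
mkdir -p pics; ls; cat > h.py <<'E'
import numpy as np,cv2,pickle
from bench import arm
def grab(n,tag):
    f=arm.grab_frame(n); f={k:(np.array(v) if k in('frame','R','t') else v) for k,v in f.items()}
    pickle.dump(f,open(f'pics/{tag}.pkl','wb')); cv2.imwrite(f'pics/{tag}.png',f['frame']); return f
def load(tag): return pickle.load(open(f'pics/{tag}.pkl','rb'))
def ray(f,u,v,fish=False):
    x=(u-f['cx'])/f['fx'];y=(v-f['cy'])/f['fy']
    if fish:
        r=np.hypot(x,y); d=np.array([x/r*np.sin(r),y/r*np.sin(r),np.cos(r)]) if r>1e-9 else np.array([0,0,1.])
    else: d=np.array([x,y,1.])
    R=f['R'];d=R.T@d; return -R.T@f['t'],d/np.linalg.norm(d)
def atz(f,u,v,z,fish=False):
    o,d=ray(f,u,v,fish); return o+d*(z-o[2])/d[2]
def tri(*rs):
    A=np.zeros((3,3));b=np.zeros(3)
    for o,d in rs:
        P=np.eye(3)-np.outer(d,d);A+=P;b+=P@o
    X=np.linalg.solve(A,b); return X,[np.linalg.norm((np.eye(3)-np.outer(d,d))@(X-o)) for o,d in rs]
def proj(f,X,fish=False):
    c=f['R']@np.array(X)+f['t']
    if fish:
        r=np.hypot(c[0],c[1]);th=np.arctan2(r,c[2]);s=th/max(r,1e-9);return f['cx']+f['fx']*s*c[0],f['cy']+f['fy']*s*c[1]
    return f['cx']+f['fx']*c[0]/c[2],f['cy']+f['fy']*c[1]/c[2]
def crop(tag,x0,y0,w,h,s,out):
    im=cv2.imread(f'pics/{tag}.png')[y0:y0+h,x0:x0+w]; cv2.imwrite(f'pics/{out}.png',cv2.resize(im,None,fx=s,fy=s,interpolation=cv2.INTER_CUBIC))
E
python3 - <<'E'
from h import *
print(arm.state())
for n in('scene','side','wrist'):
    f=grab(n,n+'0'); print(n,f['fx'],f['cx'],f['cy'],-f['R'].T@f['t'],f['R'][2])
E
```

```text
pics
{'clock': 0.0, 'joint_positions': array([ 7.27661535e+01,  1.83528521e+01,  8.97059010e+01,  1.78236154e-03,
        7.20441156e+01, -1.14687173e+00]), 'joint_velocities': array([-0.01489997, -0.00679726,  0.00817715,  0.01780336,  0.03386724,
        0.05697246]), 'joint_torque': array([ 2.35558895e-03, -4.15532863e+01, -2.34167504e+01,  2.02623914e-04,
        8.16480402e-03, -6.89492751e-06]), 'ee_pos': array([0.15919025, 0.55203465, 0.23047354]), 'orientation': array([-1.79897186e+02, -3.75317362e-03,  1.63912471e+02]), 'force': array([-0.29860989,  0.26654029, -0.27944308]), 'torque': array([-0.03034204, -0.01540834,  0.03740601]), 'grip_width': 0.08585421540262167}
scene 369.9197696129203 323.1130099410729 198.47708716487088 [ 0.89497779 -0.45981687  0.52538953] [-0.46096542  0.66979941 -0.58213369]
side 443.0296663993558 320.08582203765144 197.5356110191268 [0.23803977 0.5674425  0.69223278] [ 0.35575689 -0.61578865 -0.70302303]
wrist 309.70691628693146 317.14483000991777 195.2442800329949 [0.08459286 0.57311785 0.37281945] [ 0.28783249 -0.08566145 -0.95384201]
```

View pics/scene0.png

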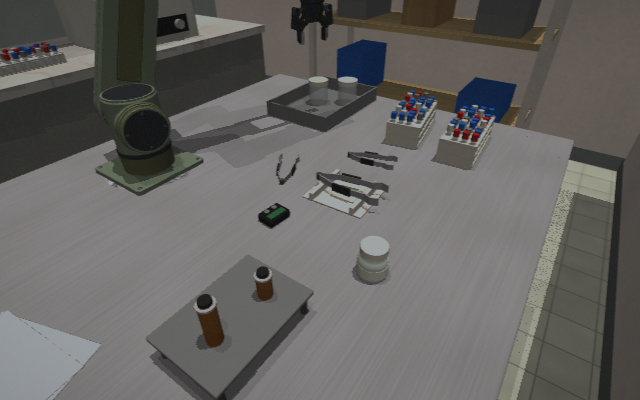

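View pics/side0.png

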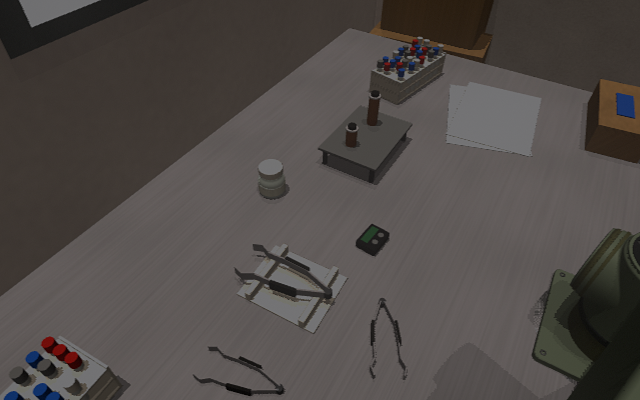

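View pics/wrist0.png

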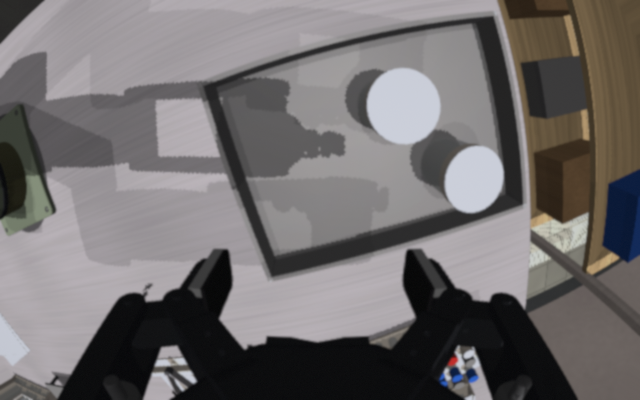

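The tongs on the white rest lie at scene (350,188) and side (285,275), with the pivot at side (328,294). The short vial is at scene (264,283) and side (351,135). I'll enlarge these areas.

```bash
python3 - <<'E'
from h import *
crop('scene0',290,140,120,90,6,'c1');crop('side0',220,225,140,110,5.5,'c2');crop('scene0',140,220,190,170,4,'c3');crop('side0',300,80,130,110,6,'c4')
E
```

```text
(no output)
```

View pics/c1.png

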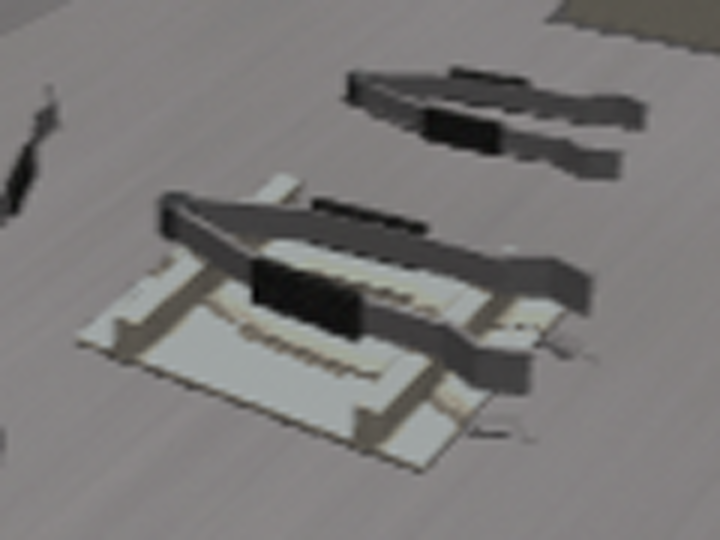

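View pics/c2.png

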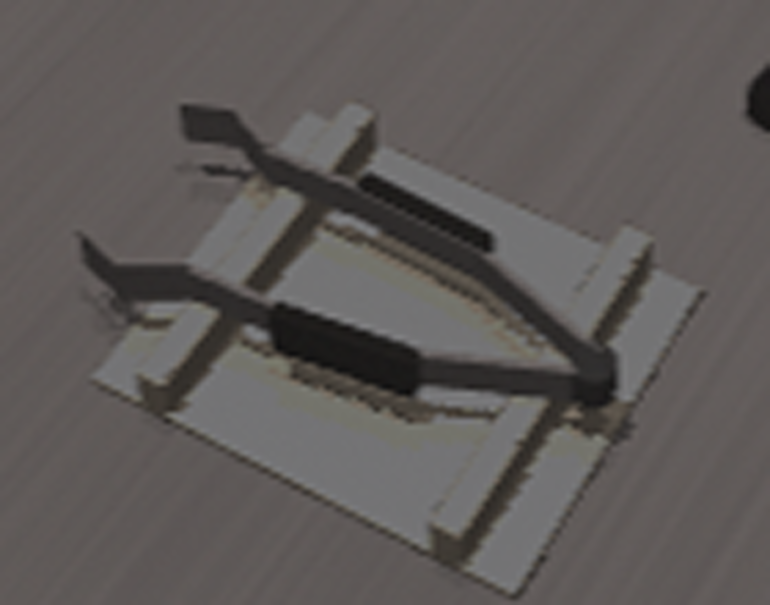

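View pics/c3.png

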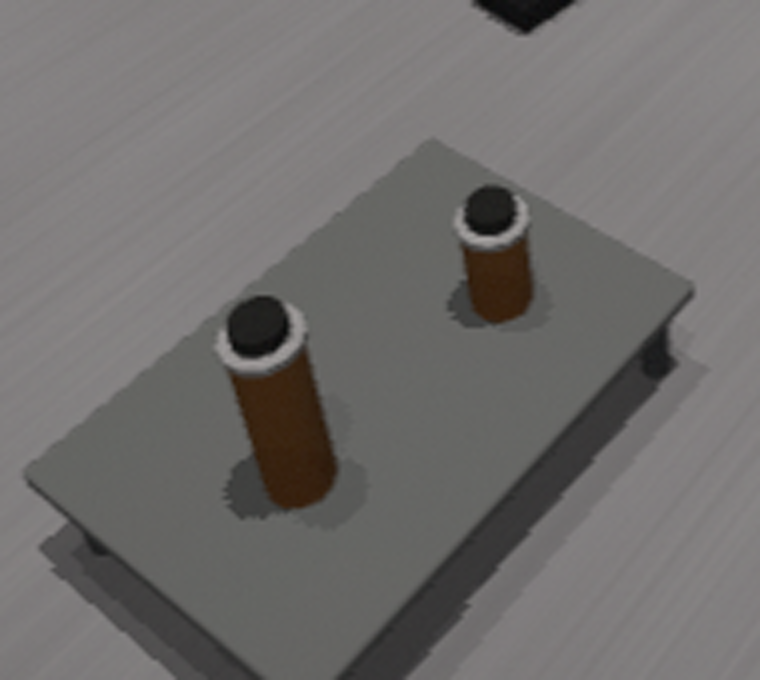

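View pics/c4.png

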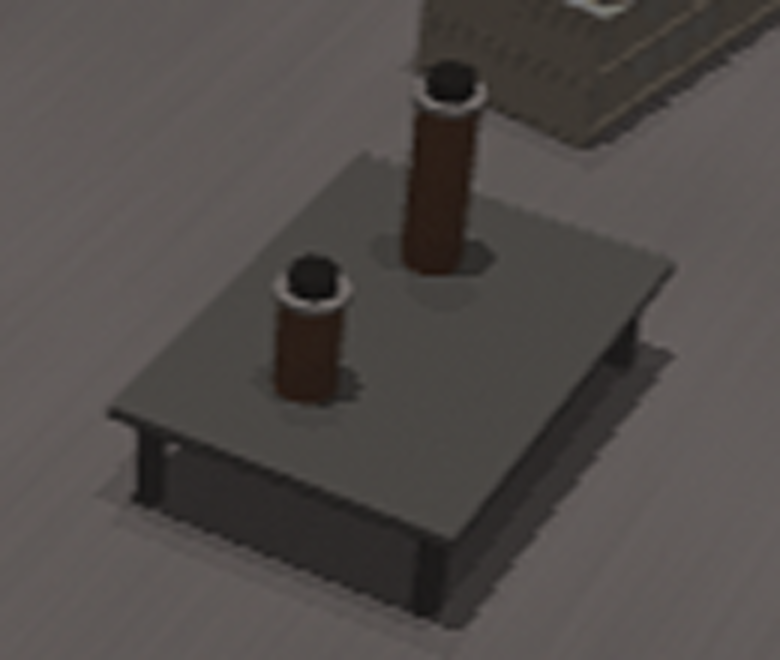

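```bash
cat > m1.py <<'E'
from h import *
S=load('scene0');D=load('side0')
def c1(x,y): return ray(S,290+x/6-.42,140+y/6-.42)
def c2(x,y): return ray(D,220+x/5.5-.41,225+y/5.5-.41)
def c3(x,y): return ray(S,140+x/4-.38,220+y/4-.38)
def c4(x,y): return ray(D,300+x/6-.42,80+y/6-.42)
T=lambda n,a,b:print(n,*[np.round(q,4) for q in tri(a,b)])
T('pivtop',c1(174,198),c2(595,352))
T('A sleeve piv',c1(255,258),c2(492,236));T('A sleeve jaw',c1(360,290),c2(362,176))
T('B sleeve piv',c1(315,200),c2(418,346));T('B sleeve jaw',c1(427,224),c2(275,305))
T('A tip top',c1(530,355),c2(183,105));T('B tip top',c1(592,272),c2(80,233))
T('restcorner1',c1(78,340),c2(706,292));T('restcorner2',c1(425,470),c2(308,113));
T('short stopper',c3(490,202),c4(314,270));T('short collar',c3(492,222),c4(312,288));T('short base',c3(500,312),c4(307,392))
T('tall stopper',c3(258,318),c4(450,75));T('tall base',c3(300,495),c4(432,262))
T('stand c1',c3(432,138),c4(110,410));T('stand c2',c3(693,288),c4(452,540)) if 0 else None
T('stand a',c3(693,288),c4(110,410));T('stand b',c3(432,138),c4(452,535));T('stand c',c3(25,472),c4(675,263))
E
python3 m1.py
```

```text
pivtop [0.4405 0.1824 0.0414] [0.001 0.001]
A sleeve piv [0.4926 0.1622 0.0419] [0.0003 0.0003]
A sleeve jaw [0.5409 0.1646 0.0437] [0.0007 0.0007]
B sleeve piv [0.4898 0.2111 0.0431] [0.0004 0.0004]
B sleeve jaw [0.537  0.2217 0.0429] [0.0003 0.0003]
A tip top [0.6128 0.1687 0.0395] [0.0003 0.0003]
B tip top [0.6078 0.2306 0.0413] [0.0005 0.0005]
restcorner1 [0.4338 0.1202 0.0029] [0.0008 0.0008]
restcorner2 [0.5934 0.1264 0.0033] [0.0003 0.0003]
short stopper [ 0.5932 -0.1856  0.1061] [0.0004 0.0004]
short collar [ 0.5941 -0.1869  0.0967] [0.0003 0.0003]
short base [ 0.5938 -0.1889  0.0457] [0.0003 0.0003]
tall stopper [ 0.5893 -0.2877  0.1386] [0.0005 0.0005]
tall base [ 0.5903 -0.2922  0.047 ] [0.0002 0.0002]
stand c1 [ 0.5894 -0.1353  0.0913] [0.0561 0.0561]
stand a [ 0.6523 -0.1359  0.048 ] [0.0005 0.0005]
stand b [ 0.5053 -0.1353  0.0513] [0.0003 0.0003]
stand c [ 0.5026 -0.3429  0.0489] [0.0001 0.0001]
```

```bash
cat >> h.py <<'E'
def plan(target):
    s=arm.state();p=s['ee_pos'];y=np.radians(s['orientation'][2]);d=np.array(target)-p
    x=np.array([np.cos(y),np.sin(y),0]);yy=np.array([np.sin(y),-np.cos(y),0])
    print('t',round(s['clock'],2),'pose',np.round(p,4),np.round(s['orientation'],2),'w',round(s['grip_width'],4),'F',np.round(s['force'],1)); print('tool d',np.round([d@x,d@yy,-d[2]],4))
E
python3 - <<'E'
from m1 import *
T('jar lid',ray(S,374,243),ray(D,270,165)); T('timer',ray(S,274,213),ray(D,373,237))
plan([.515,.190,.16])
E
```

```text
pivtop [0.4405 0.1824 0.0414] [0.001 0.001]
A sleeve piv [0.4926 0.1622 0.0419] [0.0003 0.0003]
A sleeve jaw [0.5409 0.1646 0.0437] [0.0007 0.0007]
B sleeve piv [0.4898 0.2111 0.0431] [0.0004 0.0004]
B sleeve jaw [0.537  0.2217 0.0429] [0.0003 0.0003]
A tip top [0.6128 0.1687 0.0395] [0.0003 0.0003]
B tip top [0.6078 0.2306 0.0413] [0.0005 0.0005]
restcorner1 [0.4338 0.1202 0.0029] [0.0008 0.0008]
restcorner2 [0.5934 0.1264 0.0033] [0.0003 0.0003]
short stopper [ 0.5932 -0.1856  0.1061] [0.0004 0.0004]
short collar [ 0.5941 -0.1869  0.0967] [0.0003 0.0003]
short base [ 0.5938 -0.1889  0.0457] [0.0003 0.0003]
tall stopper [ 0.5893 -0.2877  0.1386] [0.0005 0.0005]
tall base [ 0.5903 -0.2922  0.047 ] [0.0002 0.0002]
stand c1 [ 0.5894 -0.1353  0.0913] [0.0561 0.0561]
stand a [ 0.6523 -0.1359  0.048 ] [0.0005 0.0005]
stand b [ 0.5053 -0.1353  0.0513] [0.0003 0.0003]
stand c [ 0.5026 -0.3429  0.0489] [0.0001 0.0001]
jar lid [ 0.6915 -0.0023  0.075 ] [0.0006 0.0006]
timer [0.4329 0.0169 0.0168] [0.0004 0.0004]
t 0.15 pose [0.1592 0.5521 0.2307] [-179.92   -0.    163.91] w 0.0856 F [ 0.6 -0.4 -0. ]
tool d [-0.4422 -0.2494  0.0707]
```

>>> apply_moves:
  series:
    - [[-0.02,-0.011,0.003,0,1],[-0.03,-0.017,0.005,0,1],[-0.037,-0.021,0.006,0,1],[-0.037,-0.021,0.006,0,1],[-0.037,-0.021,0.006,0,1],[-0.037,-0.021,0.006,0,1],[-0.037,-0.021,0.006,0,1],[-0.037,-0.021,0.006,0,1],[-0.037,-0.021,0.006,0,1],[-0.037,-0.021,0.006,0,1],[-0.037,-0.021,0.006,0,1],[-0.037,-0.021,0.006,0,1]]

```text
clock: 1.35
ee_pos: [0.4979, 0.2059, 0.1629]
orientation: [180.0, -0.0, 163.9]
force: [0.4, 0.1, -0.8]
grip_width: 0.085
```

>>> apply_moves:
  series:
    - [[-0.022,-0.012,0.003,-0.04,1],[0,0,0,-0.11,1],[0,0,0,-0.12,1],[0,0,0,-0.11,1],[0,0,0,0,1],[0,0,0,0,1]]

```text
clock: 1.95
ee_pos: [0.5146, 0.1898, 0.1601]
orientation: [-180.0, -0.0, -174.4]
force: [-0.1, -0.5, 0.4]
grip_width: 0.0857
```

```bash
python3 - <<'E'
from h import *
plan([.515,.190,.16])
f=grab('wrist','wrist1'); grab('side','side1')
plan([.515,.190,.16])
E
```

```text
t 1.95 pose [0.5146 0.1898 0.1601] [-1.8000e+02 -3.0000e-02 -1.7445e+02] w 0.0857 F [-0.1 -0.5  0.4]
tool d [-0.0004  0.0002  0.0001]
t 2.05 pose [0.5147 0.1899 0.1602] [ 1.800e+02 -1.000e-02 -1.744e+02] w 0.0853 F [-0.3 -0.2 -1. ]
tool d [-0.0004  0.0001  0.0002]
```

View pics/wrist1.png

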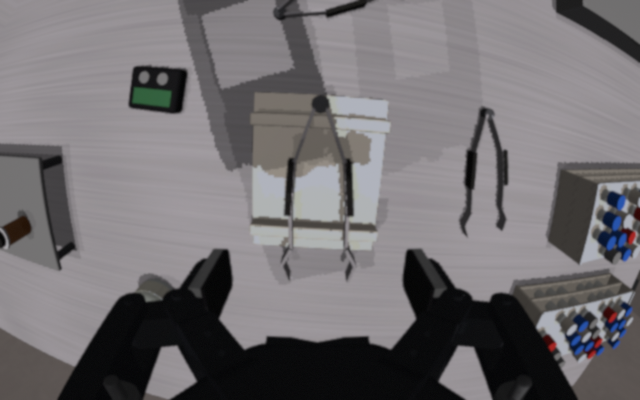

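Wrist view: the pivot is at (320,103), the sleeves at (290,187) and (349,187), and the jaw tips at (285,270) and (350,270). The tongs lie square to the tool. I'll take numbers from a crop.

```bash
python3 - <<'E'
from h import *
crop('wrist1',240,85,160,205,3.9*1,'c5') 
im=cv2.imread('pics/c5.png');print(im.shape)
cv2.imwrite('pics/c5.png',im[:600] if im.shape[0]<=800 else im)
crop('wrist1',240,85,160,100,5,'c5');crop('wrist1',240,150,160,140,4.2,'c6')
E
```

```text
(800, 624, 3)
```

View pics/c5.png

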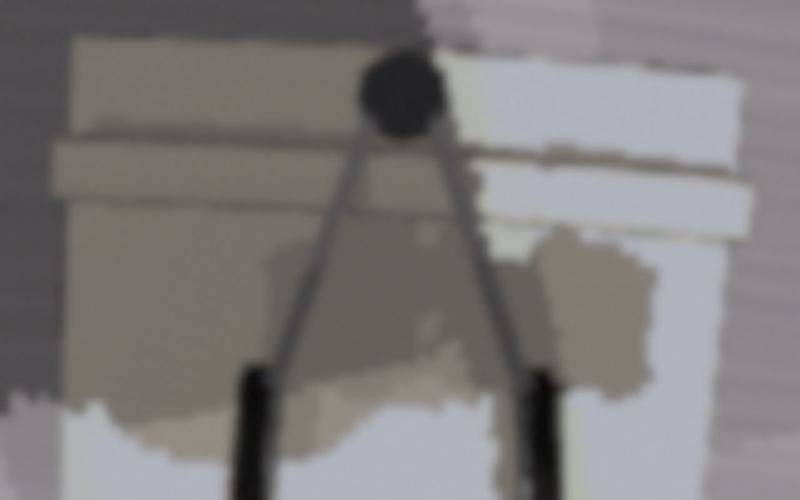

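View pics/c6.png

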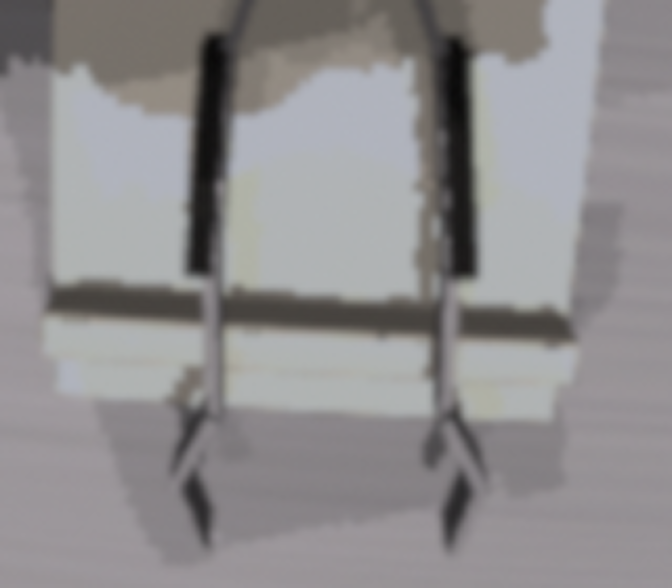

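```bash
python3 - <<'E'
from h import *
f=load('wrist1')
a=lambda x,y,z:atz(f,240+x/4.2-.4,150+y/4.2-.4,z,True)
p=atz(f,240+402/5-.4,85+95/5-.4,.039,True)
L=[a(203,38,.04),a(188,275,.04),a(465,38,.04),a(477,275,.04)];tp=[a(208,548,.04),a(447,550,.04)]; md=[a(173,478,.04),a(487,478,.04)]
print(p,*[np.round(q,4) for q in L+tp+md],sep='\n')
g=sum(L)/4; print('grip',g, 'yaw',np.degrees(np.arctan2(*(g-p)[1::-1])),np.linalg.norm(g-p))
t=sum(tp)/2; print('yaw tips',np.degrees(np.arctan2(*(t-p)[1::-1])),np.linalg.norm(t-p),np.linalg.norm(tp[0]-tp[1]),np.linalg.norm(md[0]-md[1]))
E
```

```text
[0.43933975 0.18428261 0.039     ]
[0.4889 0.1613 0.04  ]
[0.5411 0.1617 0.04  ]
[0.4837 0.2149 0.04  ]
[0.5351 0.2241 0.04  ]
[0.6108 0.1702 0.04  ]
[0.6059 0.2271 0.04  ]
[0.5922 0.161  0.04  ]
[0.5852 0.2336 0.04  ]
grip [0.51220183 0.19052039 0.04      ] yaw 4.893203323521117 0.07313544462365511
yaw tips 4.854489735703613 0.16963991731985412 0.05706954138305427 0.07298244947907838
```

>>> apply_moves:
  series:
    - [[0.001,0,0.012,0,1],[0,0,0.015,0,1],[0,0,0.015,0,1],[0,0,0.015,0,1],[0,0,0.015,0,1],[0,0,0.015,0,1],[0,0,0.015,0,1],[0,0,0.015,0,1],[0,0,0.013,0,1],[0,0,0.01,0,1],[0,0,0.006,0,1],[0,0,0.003,0,1]]
  squeeze: 25

```text
clock: 3.25
ee_pos: [0.5136, 0.1897, 0.0107]
orientation: [-180.0, -0.0, -174.3]
force: [0.1, 1.2, 0.5]
grip_width: 0.0854
```

>>> apply_moves:
  series:
    - [[0,0,0,0,0.7],[0,0,0,0,0.6],[0,0,0,0,0.5],[0,0,0,0,0.45],[0,0,0,0,0.45],[0,0,0,0,0.45]]

```text
clock: 3.85
ee_pos: [0.514, 0.1899, 0.0116]
orientation: [180.0, 0.0, -174.3]
force: [0.2, 0.8, 0.6]
grip_width: 0.0617
```

```bash
python3 - <<'E'
from h import *
plan([.515,.190,.16])
grab('wrist','wrist2'); grab('side','side2')
crop('side2',180,180,200,150,4,'c7')
E
```

```text
t 3.85 pose [0.514  0.1899 0.0116] [ 1.7998e+02  5.0000e-02 -1.7432e+02] w 0.0617 F [0.2 0.8 0.6]
tool d [-0.001   0.     -0.1484]
```

View pics/wrist2.png

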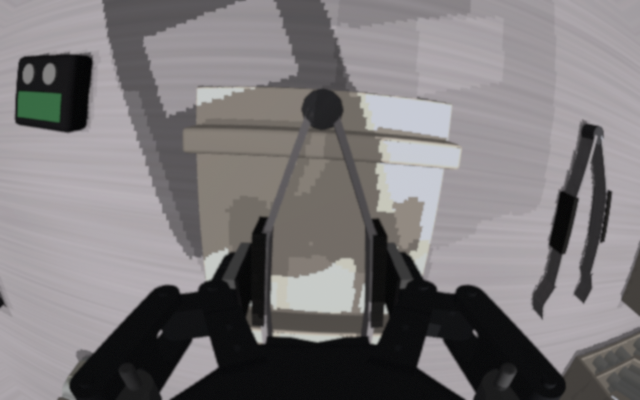

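View pics/c7.png

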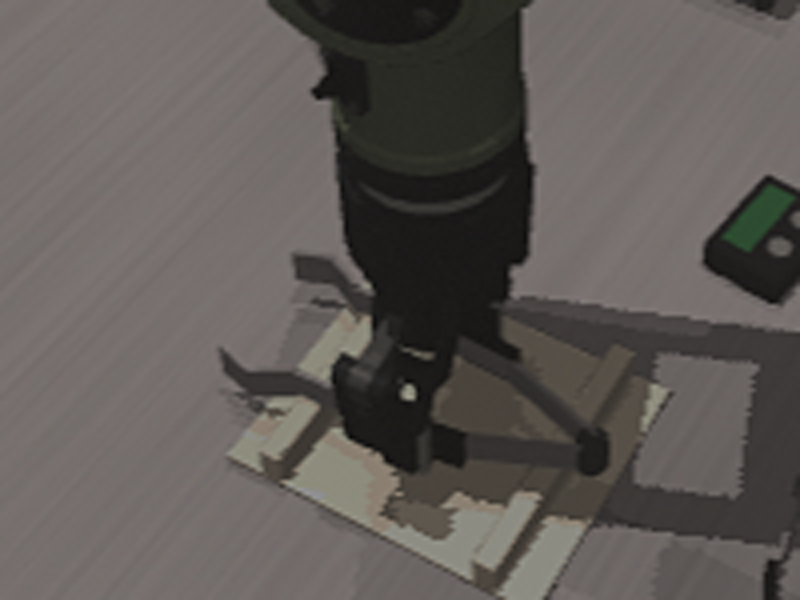

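The pads stand flush beside both sleeves at wrist (265,265) and (375,265), and the tongs have not moved. Next I'll squeeze lightly to about 54 mm and lift.

>>> apply_moves:
  series:
    - [[0,0,0,0,0.38],[0,0,0,0,0.32],[0,0,0,0,0.28],[0,0,0,0,0.27],[0,0,0,0,0.27],[0,0,0,0,0.27],[0,0,-0.004,0,0.27],[0,0,-0.008,0,0.27],[0,0,-0.01,0,0.27],[0,0,-0.01,0,0.27],[0,0,-0.004,0,0.27],[0,0,0,0,0.27]]
  squeeze: 30

```text
clock: 5.15
ee_pos: [0.5143, 0.1899, 0.0483]
orientation: [180.0, 0.1, -174.3]
force: [-0.3, -0.3, -1.2]
grip_width: 0.0546
```

```bash
python3 - <<'E'
from h import *
plan([.515,.190,.16])
grab('wrist','wrist3'); grab('side','side3')
crop('side3',180,160,200,150,4,'c8')
E
```

```text
t 5.15 pose [0.5143 0.1899 0.0483] [ 1.7997e+02  1.1000e-01 -1.7431e+02] w 0.0546 F [-0.3 -0.3 -1.2]
tool d [-0.0007  0.     -0.1117]
```

View pics/wrist3.png

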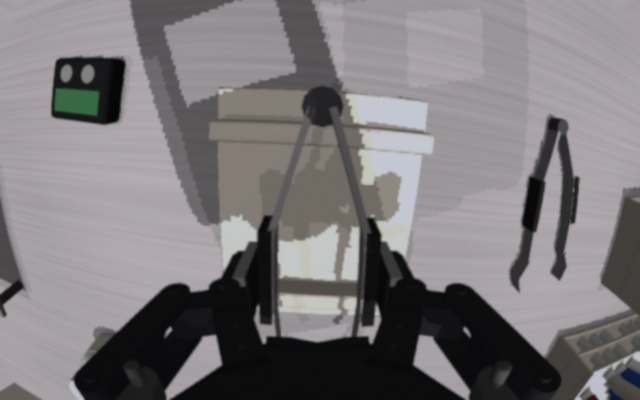

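View pics/c8.png

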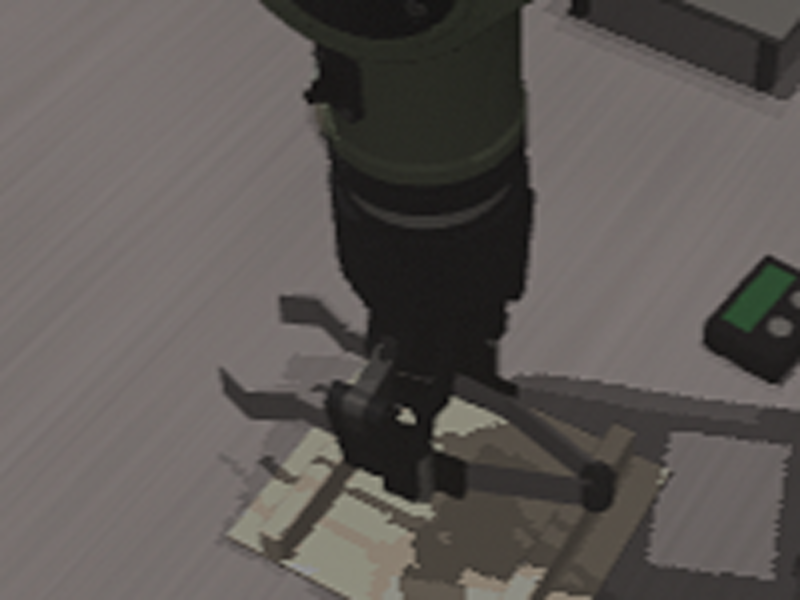

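>>> apply_moves:
  series:
    - [[0,0,-0.01,0,0.27],[0,0,-0.02,0,0.27],[0,0,-0.02,0,0.27],[0,0,-0.02,0,0.27],[0,0,-0.02,0,0.27],[0,0,-0.02,0,0.27],[0,0,-0.01,0.05,0.27],[0,0,0,0.1,0.27],[0,0,0,0.12,0.27],[0,0,0,0.13,0.27],[0,0,0,0.13,0.27],[0,0,0,0.13,0.27]]

```text
clock: 6.45
ee_pos: [0.5136, 0.1896, 0.1676]
orientation: [-180.0, -0.0, 147.6]
force: [-0.1, -0.2, -1.2]
grip_width: 0.0546
```

>>> apply_moves:
  series:
    - [[0,0,0,0.13,0.27],[0,0,0,0.13,0.27],[0,0,0,0.13,0.27],[0,0,0,0.13,0.27],[0,0,0,0.13,0.27],[0,0,0,0.13,0.27],[0,0,0,0.12,0.27],[0,0,0,0.08,0.27],[0,0,0,0.03,0.27],[0,0,0,0,0.27],[0,0,0,0,0.27]]

```text
clock: 7.55
ee_pos: [0.5137, 0.1897, 0.1675]
orientation: [-180.0, -0.0, 90.0]
force: [0.7, -0.1, -1.5]
grip_width: 0.0544
```

```bash
python3 - <<'E'
from h import *
plan([.593,-.055,.16])
E
```

```text
t 7.55 pose [0.5137 0.1897 0.1675] [-180.     -0.     90.04] w 0.0544 F [ 0.7 -0.1 -1.5]
tool d [-0.2447  0.0792  0.0075]
```

>>> apply_moves:
  series:
    - [[-0.012,0.004,0,0,0.27],[-0.02,0.007,0,0,0.27],[-0.025,0.008,0.001,0,0.27],[-0.025,0.008,0.001,0,0.27],[-0.025,0.008,0.001,0,0.27],[-0.025,0.008,0.001,0,0.27],[-0.025,0.008,0.001,0,0.27],[-0.025,0.008,0.001,0,0.27],[-0.025,0.008,0.001,0,0.27],[-0.02,0.007,0.001,0,0.27],[-0.012,0.004,0,0,0.27],[-0.006,0.001,0,0,0.27]]

```text
clock: 8.75
ee_pos: [0.5929, -0.0568, 0.1592]
orientation: [-180.0, -0.0, 89.9]
force: [-0.4, 0.6, -0.5]
grip_width: 0.0544
```

```bash
python3 - <<'E'
from h import *
plan([.593,-.055,.055])
grab('wrist','wrist4'); grab('side','side4'); grab('scene','scene4')
crop('side4',270,60,180,140,4.2,'c9')
crop('scene4',130,150,250,200,3,'c10')
E
```

```text
t 8.75 pose [ 0.5929 -0.0568  0.1592] [-179.99   -0.     89.93] w 0.0544 F [-0.4  0.6 -0.5]
tool d [1.800e-03 1.000e-04 1.042e-01]
```

View pics/wrist4.png

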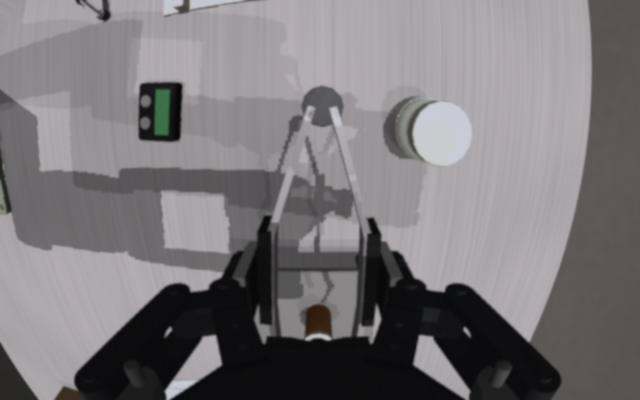

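View pics/c9.png

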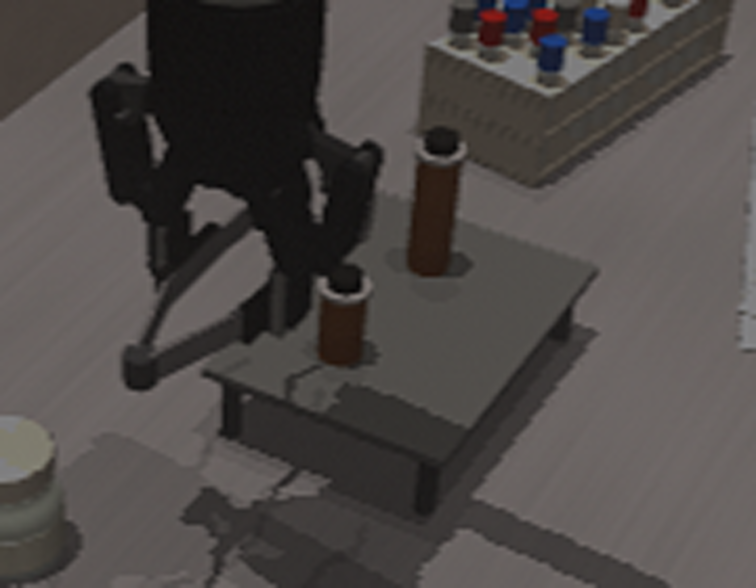

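View pics/c10.png

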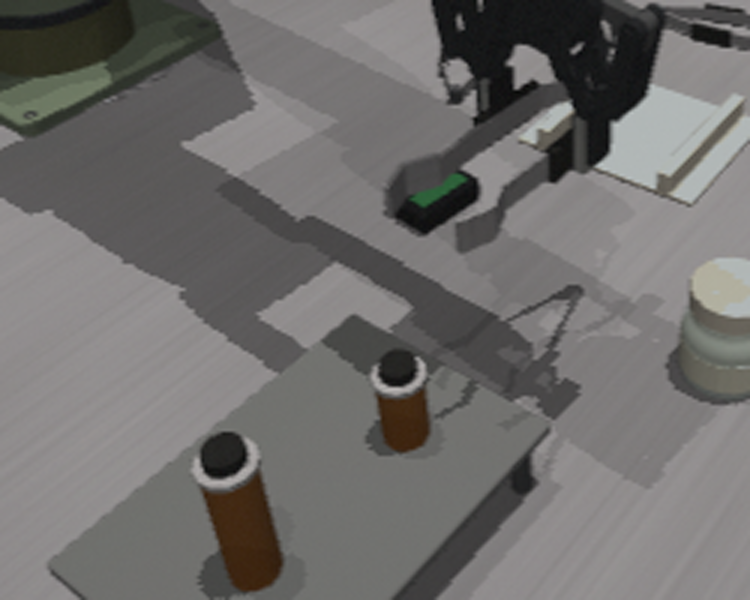

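```bash
python3 - <<'E'
from h import *
for tag,fi in(('scene4',0),('side4',0),('wrist4',1)):
    f=load(tag);im=f['frame'].copy()
    P=[0.5929,-.0568,.1592+.0185]
    for dy in(-.075,.059,.097):
      for dx in ((0,) if dy<0 else(-.022,.022) if dy>.09 else(-.022,.022)):
        for dz in(-.01,.01) if dy>0 else(-.008,.008):
          u,v=proj(f,[P[0]+dx,P[1]-dy,P[2]+dz],fi); cv2.circle(im,(int(round(u)),int(round(v))),1,(0,0,255),-1)
    cv2.imwrite(f'pics/o_{tag}.png',im)
crop('o_scene4',250,150,110,90,6,'o1');crop('o_side4',280,60,110,100,6,'o2');crop('o_wrist4',240,80,160,60,4,'o3')
E
```

```text
(no output)
```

View pics/o1.png

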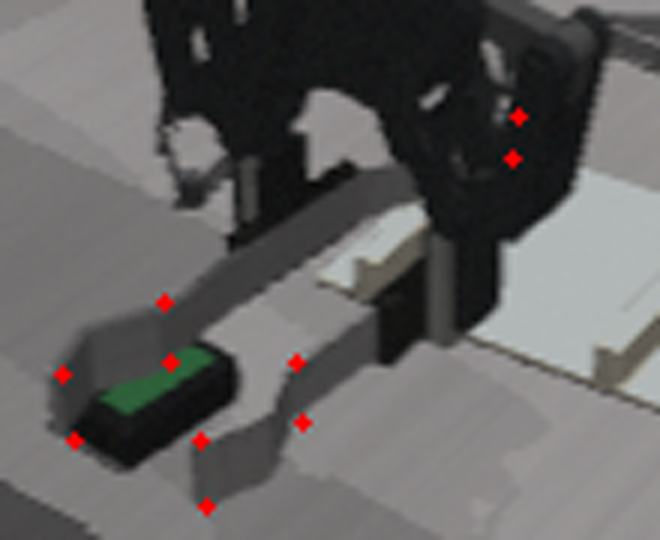

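View pics/o2.png

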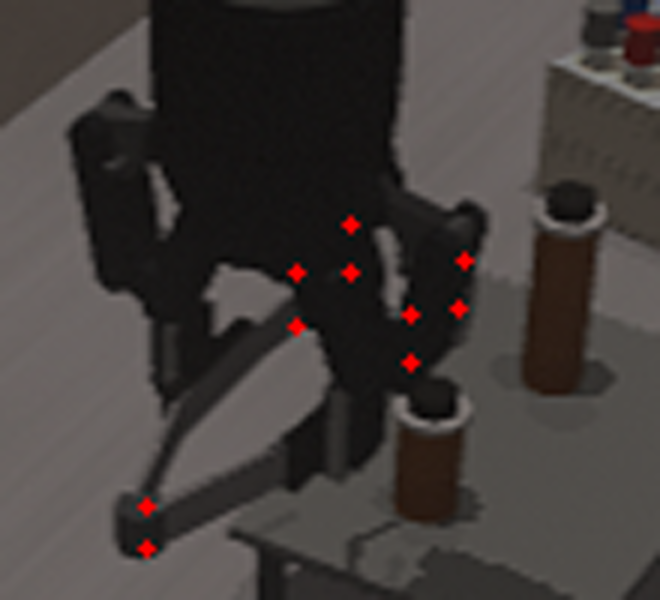

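View pics/o3.png

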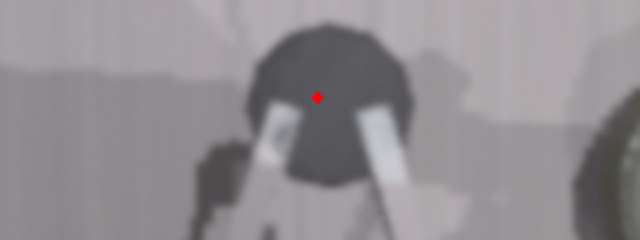

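Overlaying the tongs model matches the pictures to 1–2 mm: jaws at scene crop (75,400)/(207,475), pivot at side crop (140,525). The vial sits on the midline of the tongs. I'll go down now.

>>> apply_moves:
  series:
    - [[0,0,0.008,0,0.27],[0,0,0.012,0,0.27],[0,0,0.015,0,0.27],[0,0,0.015,0,0.27],[0,0,0.015,0,0.27],[0,0,0.015,0,0.27],[0,0,0.012,0,0.27],[0,0,0.007,0,0.27],[0,0,0.004,0,0.27],[0,0,0,0,0.27]]

```text
clock: 9.9
ee_pos: [0.5926, -0.0551, 0.0559]
orientation: [-180.0, -0.0, 90.0]
force: [-0.2, 0.2, -1.3]
grip_width: 0.0545
```

```bash
python3 - <<'E'
from h import *
plan([.593,-.113,.056])
grab('wrist','wrist5'); grab('side','side5'); grab('scene','scene5')
crop('wrist5',220,80,200,270,2.2,'c11')
crop('scene5',200,190,150,130,4.6,'c12')
crop('side5',290,90,110,90,6,'c13')
E
```

```text
t 9.9 pose [ 0.5926 -0.0551  0.0559] [-1.7996e+02 -1.0000e-02  9.0010e+01] w 0.0545 F [-0.2  0.2 -1.3]
tool d [-0.0579  0.0004 -0.0001]
```

View pics/c11.png

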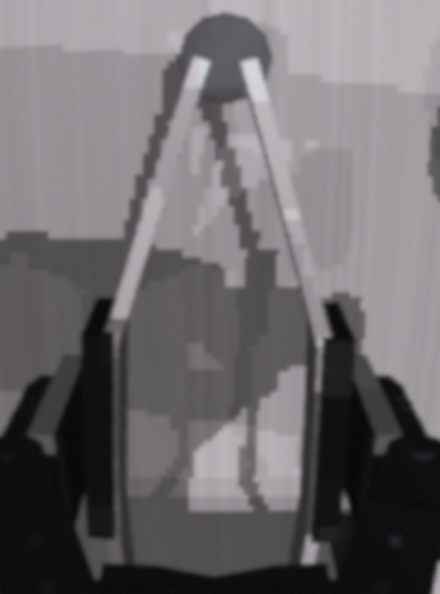

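View pics/c12.png

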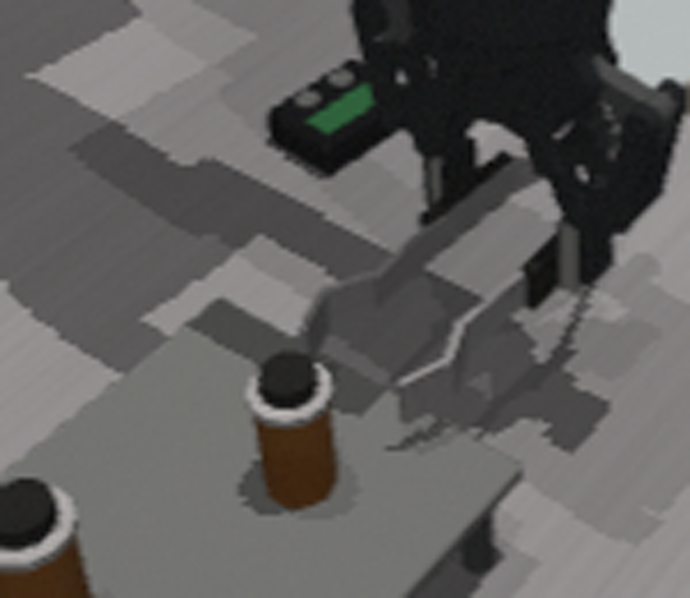

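View pics/c13.png

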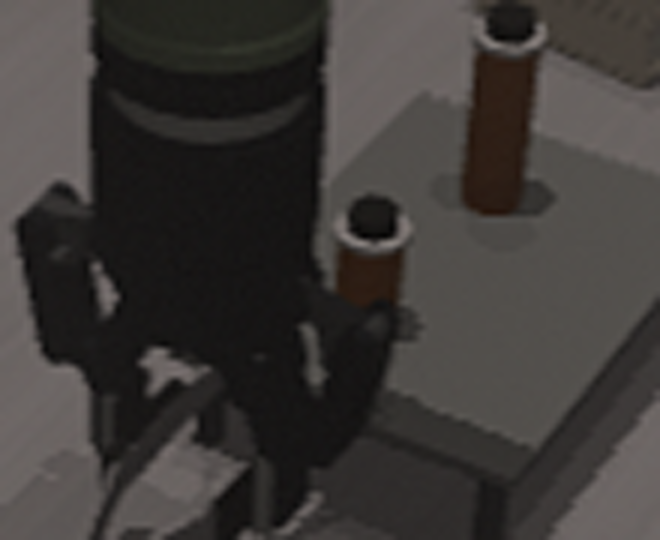

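```bash
python3 - <<'E'
from h import *
f=load('scene5');im=f['frame'][190:320,200:350].copy();im=cv2.resize(im,None,fx=5,fy=5,interpolation=cv2.INTER_CUBIC)
def dot(X,c):
    u,v=proj(f,X);cv2.circle(im,(int((u-200+.5)*5),int((v-190+.5)*5)),2,c,-1)
P=[.5926,-.0551,.0744]
for dy,hw in((.059,.02),(.078,.0285),(.097,.0225)):
  for s in(-1,1):
    for dz in(-.01,.01): dot([P[0]+s*hw,P[1]-dy,P[2]+dz],(0,0,255))
for z,r in((.05,.013),(.093,.013),(.097,.0145)):
  for a in np.linspace(0,6.28,24): dot([.5935+r*np.cos(a),-.1875+r*np.sin(a),z],(0,255,0))
cv2.imwrite('pics/o5.png',im)
E
```

```text
(no output)
```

View pics/o5.png

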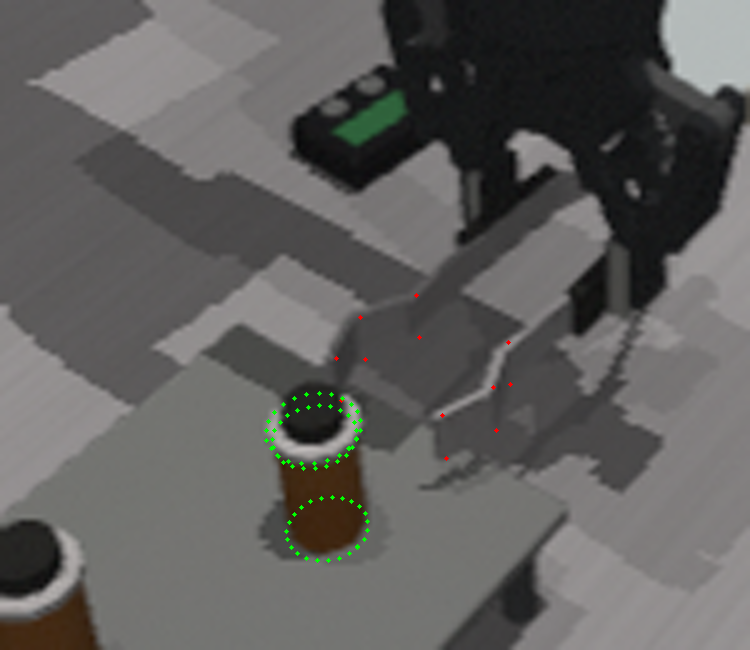

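Predicted jaw and vial outlines line up with the scene image within about 1 mm: jaw tips at crop (335,358) and (442,414), vial at (313,430). I'll slide forward around the vial.

>>> apply_moves:
  series:
    - [[-0.004,0,0,0,0.27],[-0.006,0,0,0,0.27],[-0.007,0,0,0,0.27],[-0.007,0,0,0,0.27],[-0.007,0,0,0,0.27],[-0.007,0,0,0,0.27],[-0.007,0,0,0,0.27],[-0.006,0,0,0,0.27],[-0.004,0,0,0,0.27],[-0.0025,0,0,0,0.27],[0,0,0,0,0.27]]

```text
clock: 11.15
ee_pos: [0.5928, -0.113, 0.0563]
orientation: [180.0, -0.0, 90.0]
force: [0.7, -0.4, -0.7]
grip_width: 0.0544
```

```bash
python3 - <<'E'
from h import *
plan([.593,-.113,.056])
grab('scene','scene6'); grab('side','side6')
f=load('scene6');im=f['frame'][190:320,200:350].copy();im=cv2.resize(im,None,fx=5,fy=5,interpolation=cv2.INTER_CUBIC)
cv2.imwrite('pics/o6.png',im)
E
```

```text
t 11.15 pose [ 0.5928 -0.113   0.0563] [ 1.800e+02 -1.000e-02  8.998e+01] w 0.0544 F [ 0.7 -0.4 -0.7]
tool d [0.     0.0002 0.0003]
```

View pics/o6.png

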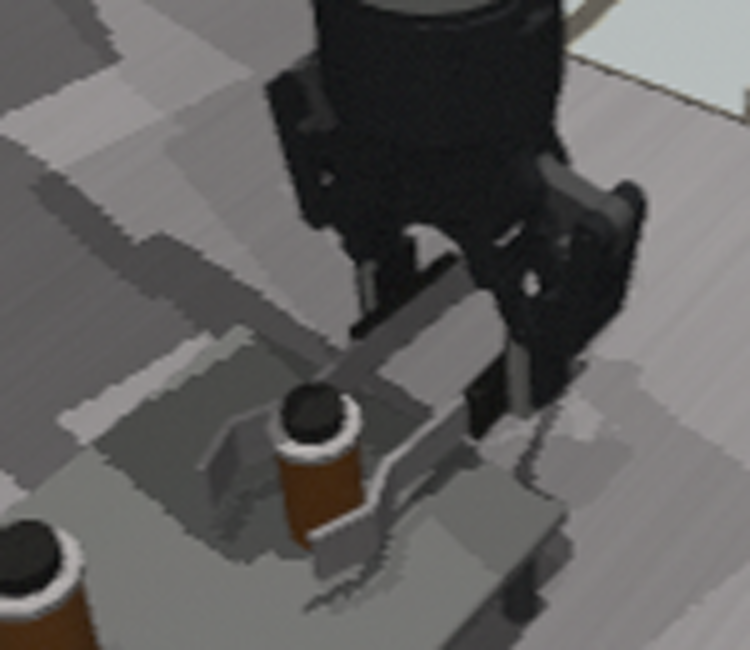

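The vial stands between the jaws at crop (318,470), untouched. I'll close gently.

>>> apply_moves:
  series:
    - [[0,0,0,0,0.2],[0,0,0,0,0.14],[0,0,0,0,0.08],[0,0,0,0,0.03],[0,0,0,0,0],[0,0,0,0,-0.04],[0,0,0,0,-0.1],[0,0,0,0,-0.2],[0,0,0,0,-0.3],[0,0,0,0,-0.3]]
  squeeze: 36

```text
clock: 12.25
ee_pos: [0.5928, -0.1128, 0.0563]
orientation: [180.0, -0.0, 90.0]
force: [0.3, 0.8, 0.1]
grip_width: 0.0417
```

```bash
python3 - <<'E'
from h import *
plan([.593,-.113,.056])
grab('scene','scene7'); grab('side','side7')
f=load('scene7');im=f['frame'][190:320,200:350].copy();im=cv2.resize(im,None,fx=5,fy=5,interpolation=cv2.INTER_CUBIC)
cv2.imwrite('pics/o7.png',im)
E
```

```text
t 12.25 pose [ 0.5928 -0.1128  0.0563] [ 1.8e+02 -1.0e-02  9.0e+01] w 0.0417 F [0.3 0.8 0.1]
tool d [-0.0002  0.0002  0.0003]
```

View pics/o7.png

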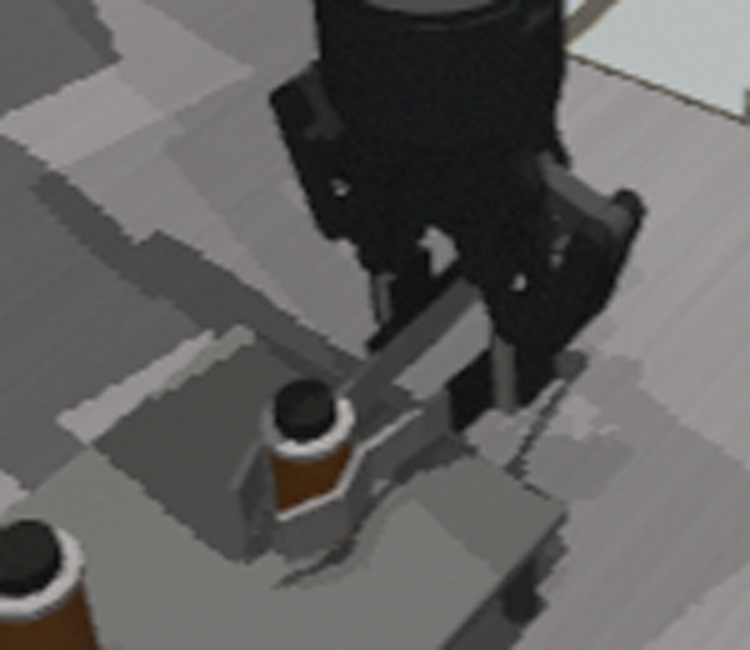

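Opening is 41.7 mm, within the expected 40–43 mm, and the jaws hold the vial at crop (308,470). I'll lift slowly, at first by a little.

>>> apply_moves:
  series:
    - [[0,0,0,0,-0.5],[0,0,0,0,-0.5],[0,0,-0.002,0,-0.5],[0,0,-0.004,0,-0.5],[0,0,-0.006,0,-0.5],[0,0,-0.007,0,-0.5],[0,0,-0.007,0,-0.5],[0,0,-0.004,0,-0.5],[0,0,0,0,-0.5]]
  squeeze: 38

```text
clock: 13.25
ee_pos: [0.5933, -0.1129, 0.0873]
orientation: [179.9, 0.0, 90.0]
force: [-0.6, -0.5, -1.8]
grip_width: 0.042
```

```bash
python3 - <<'E'
from h import *
plan([.593,-.113,.2])
grab('scene','scene8'); grab('side','side8')
f=load('scene8');im=f['frame'][160:290,200:350].copy();im=cv2.resize(im,None,fx=5,fy=5,interpolation=cv2.INTER_CUBIC)
cv2.imwrite('pics/o8.png',im)
E
```

```text
t 13.25 pose [ 0.5933 -0.1129  0.0873] [1.799e+02 2.000e-02 9.000e+01] w 0.042 F [-0.6 -0.5 -1.8]
tool d [-1.000e-04 -3.000e-04 -1.127e-01]
```

View pics/o8.png

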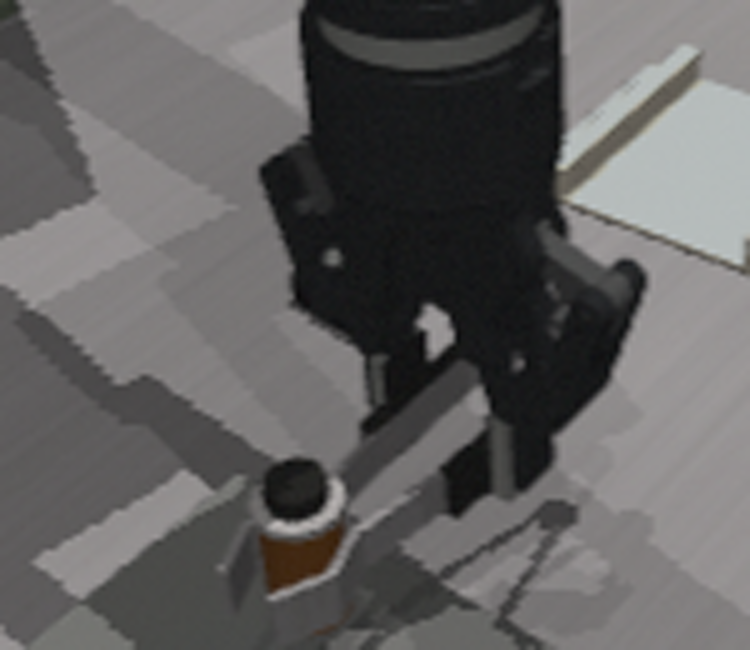

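The vial lifts with the tongs and stays upright, with its shadow separated from the stand. Now up to about 14 cm clear.

>>> apply_moves:
  series:
    - [[0,0,-0.004,0,-0.5],[0,0,-0.008,0,-0.5],[0,0,-0.011,0,-0.5],[0,0,-0.013,0,-0.5],[0,0,-0.013,0,-0.5],[0,0,-0.013,0,-0.5],[0,0,-0.013,0,-0.5],[0,0,-0.013,0,-0.5],[0,0,-0.011,0,-0.5],[0,0,-0.008,0,-0.5],[0,0,-0.004,0,-0.5],[0,0,-0.002,0,-0.5]]

```text
clock: 14.55
ee_pos: [0.5927, -0.1128, 0.1995]
orientation: [180.0, -0.0, 90.0]
force: [-0.3, 0.5, -1.8]
grip_width: 0.0417
```

>>> apply_moves:
  series:
    - [[0,0,0,0,-0.5],[0,0,0,0,-0.5],[0,0,0,0,-0.5],[0,0,0,0,-0.5],[0,0,0,0,-0.5],[0,0,0,0,-0.5]]

```text
clock: 15.15
ee_pos: [0.5927, -0.1128, 0.1992]
orientation: [-180.0, -0.0, 90.0]
force: [0.2, 0.5, -0.9]
grip_width: 0.0415
```

```bash
python3 - <<'E'
from h import *
plan([.593,-.113,.2])
grab('scene','scene9'); grab('side','side9')
crop('scene9',180,90,170,130,4.5,'f1');crop('side9',290,0,150,110,5,'f2')
plan([.593,-.113,.2])
E
```

```text
t 15.15 pose [ 0.5927 -0.1128  0.1992] [-1.7999e+02 -1.0000e-02  9.0000e+01] w 0.0415 F [ 0.2  0.5 -0.9]
tool d [-0.0002  0.0003 -0.0008]
t 15.25 pose [ 0.5928 -0.1128  0.1993] [-1.8e+02 -1.0e-02  9.0e+01] w 0.0416 F [ 0.4 -1.  -1.5]
tool d [-0.0002  0.0002 -0.0007]
```

View pics/scene9.png

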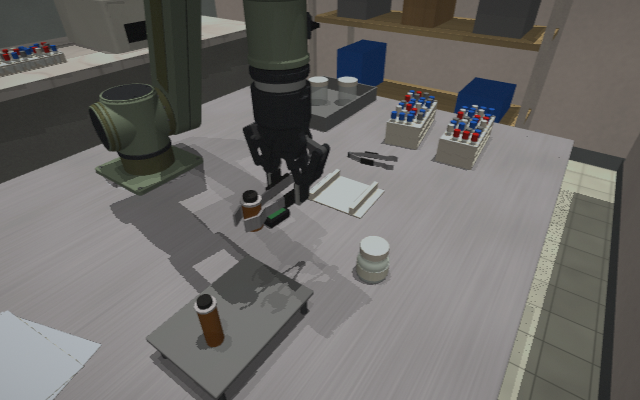

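View pics/f1.png

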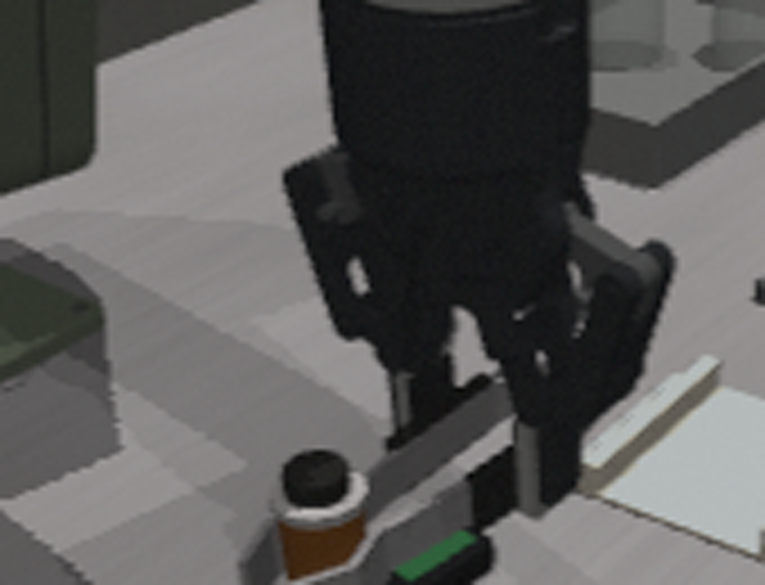

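View pics/side9.png

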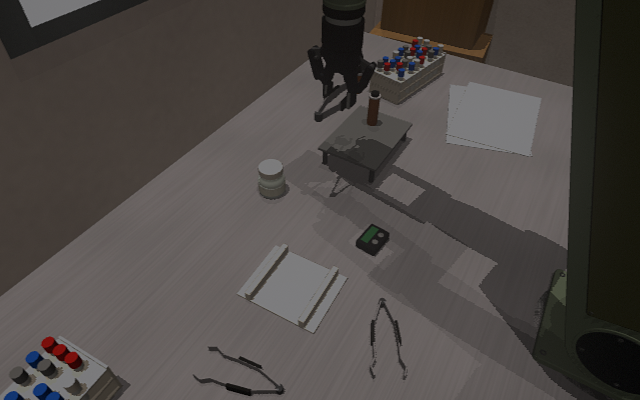

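```bash
python3 - <<'E'
from h import *
f=load('scene9')
for z in(.193,.238,.248): print(proj(f,[.593,-.1885,z]))
crop('scene9',225,180,60,60,9,'f3')
E
```

```text
(np.float64(254.83777028957914), np.float64(227.58986595127521))
(np.float64(251.17712138300885), np.float64(201.42910311279627))
(np.float64(250.30965334232877), np.float64(195.2297580618523))
```

View pics/f3.png

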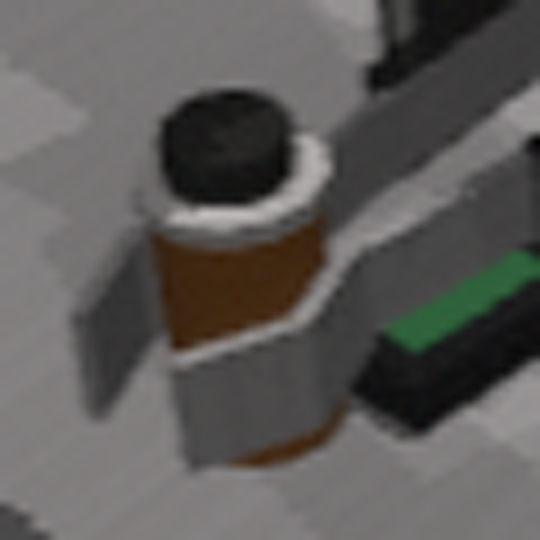

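The stopper top is at (250,195), exactly where an upright vial raised 143 mm should show (250.3,195.2), and the base sits just below the jaws near (256,230). The hold is steady, so I'm handing it in.

```bash
python3 - <<'E'
from h import *
print(arm.finish_job()); plan([.593,-.113,.2])
E
```

```text
the job is handed in; nothing more can be done
None
the job is handed in; nothing more can be done
```

The job is done and handed in at about 15.3 s. The arm is holding the tongs, and the tongs are holding the short vial upright and still, about 14 cm above the stand.

I took the large tongs off their rest with a light squeeze at about 54 mm. I carried them to the stand, turned them a quarter turn, slid the open jaws around the short vial and closed them with 36–38 N. I then raised the vial straight up by about 143 mm.

Last checks before handing in:
- **Grip:** the opening was steady at 41.6 mm, inside the expected 40–43 mm.
- **Vial pose:** the stopper appeared within half a pixel of where an upright vial at that height should be. That check used the scene camera alone, because the gripper hid the vial from the side camera.
- **Other things:** by eye, the tall vial, jar and timer are where they were in the first pictures.
- **Forces:** the wrist force readings never passed about 2 N.

No check failed. The measured points and the model outlines disagreed by 1–2 mm (up to 4 mm in raw heights), and the jaws took that up.

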